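# Seat the sample cell and close the clamp over it

## Task

Put the grey sample cell into the pocket of the clamp fixture and, with the clamp still open, press it down past the stiff lift pad until you feel it stand firmly on its hard seat, coming down slowly enough (under 10 mm/s) not to jolt it; keep up a push of about 20 N for half a second and never load it with more than 30 N. Only then swing the hinged clamp arm over until its rubber nose rests on top of the cell, and let go. Leave the mortar, the spirit lamp and the amber bottle where they stand.

Things in the scene. Friction and masses are not known exactly. Their poses are not given: they have to be found in the camera images.
- cell: sample cell: plain grey plastic block 56 (its x) x 40 (its y) x 44 (z) mm, round glass windows in its end faces, a port plug near each end of its top; loose, upright on the table, 0.15-0.31 kg; origin at the centre of its underside. Fits either way round. Grip across the 40 mm width near the top, fingertips at least 23 mm above its underside, or they meet the fixture's frame first
- fixture: clamp fixture, fixed to the table: grey base plate 150 x 96 x 6 mm under an aluminium frame 100 (x) x 84 (y) mm, its flat top 28 mm above the table, with a rectangular pocket 59 (x) x 43 (y) mm in its middle (3 mm chamfer at the mouth). Origin on the table under the pocket's centre; +x points from the pocket to the clamp hinge, +z up
- pocket (a point): centre of the pocket's mouth, at the frame's top. Inside, a black lift pad (18 mm in x, in the middle) starts 20-23 mm above the table; it slides down resisting with 9 N and stays where pushed. Beside it two hard steel ledges are the seat, 7-15 mm above the table: not measured, different each run. Only a steep rise of force above the pad's 9 N tells that the cell is down
- clamp (a joint): angle of the clamp arm (rad): 0 is level over the pocket, positive is open; starts at 1.7 to 2.05 (leaning away from the pocket), stops at 2.2, stays where it is left (friction 0.12 N m). With the nose on a fully seated cell it reads between -0.06 and 0.10; on a cell still up on the unmoved pad 0.15 or more
- clamp_hinge (a point): the clamp's hinge axis, parallel to the fixture's y axis, 62 mm from the pocket's centre along the fixture's +x and 64 mm above the table
- clamp_handle (a point): middle of the clamp's handle, a black cross bar 14 mm in diameter and 64 mm long parallel to the hinge at the free end of the arm (a steel bar 18 mm wide and 10 mm thick), 112 mm from the hinge axis
- clamp_nose (a point): underside of the round rubber nose (14 mm in diameter) under the clamp arm, 62 mm out from the hinge and 10 mm below the arm's middle line when the arm is level; the arm's pressing point
- mortar: white porcelain mortar, 74 mm in diameter, 43 mm high, a bystander; origin at the centre of its underside
- lamp: glass spirit lamp with a brass wick holder, 64 mm in diameter, 76 mm high, a bystander; origin at the centre of its underside
- amber_bottle: amber stoppered reagent bottle, 52 mm in diameter, 99 mm high, a bystander; origin at the centre of its underside

How it is judged:
By the outcome, as a careful person would: the job done as asked, in the order asked, and still so for the second after the job is handed in, with the robot touching nothing.
It also fails if it takes over 64 s, if anything falls off the work surface, if the arm or the gripper's body presses on something with over 40 N, if the wrist force passes 120 N, or if a joint passes its speed limit or range.

## Robot

A 7-joint arm with a two-finger parallel gripper is mounted at the origin on a cart in front of the work surface, level with it; the furniture and walls round the work are solid. World frame = base frame: x ahead of the robot, y to its left, z up, the work surface at z = 0. Lengths are in mm, angles in rad, forces in N, time in s.
With the tool pointing down it reaches from about 400 to 850 mm from the base axis. Payload 10.4 kg.
Tool frame: the origin (TCP) lies on the mounting face of the last link; the fingertips stand 182 mm ahead of it and the grasp point (between the pads) lies 164 mm ahead of it; z points along the fingers, y is the line along which they close (so a half turn about z gives the same grasp; the last joint's range is limited). The gripper opens to 87 mm and grips with 3 to 60 N. Pads are 19 mm wide; open, the fingers measure 117 mm over their backs; the gripper's body (75 mm by 190 mm) begins 51 mm behind the grasp point.
Start: joints at [-1.255, 0.332, -0.065, 1.46, 0.022, 1.35, -0.088], TCP at [207.708, 589.483, 404.776] pointing down, gripper open.
Joint ranges: [-2.6, 2.6], [-0.5, 2.12], [-1.47, 1.34], [0.16, 2.42], [-1.27, 4.41], [0.06, 2.06], [-2.6, 2.6]. Speed limits (rad/s): [2.22, 2.22, 2.79, 2.79, 3.14, 3.14, 3.14].

## Interface

Orientations are given as a unit quaternion [x, y, z, w].
In Python, from station import * gives the robot as it stands.
- The arm moves only by the shell command python3 -m handwheel 'ROWS' [FORCE]. ROWS is JSON, a list of rows, each a list of 3 entries, a list of its own where there are three numbers: the turn, a rotation vector about the tool's x, y, z each as a share of 45 degrees, from -1 to 1, then the shift along the tool's x, y, z each as a share of 1 m, from -1 to 1, then the gripper command: -1 is shut, 1 is fully open, values between are in proportion. In form: [[[wx, wy, wz], [x, y, z], gripper], ...]. A call has 1 to 12 rows; each row is the pose to reach, as a shift and turn from the pose commanded when the call began, along the tool's axes at that moment; what a row does not reach only later rows make up. A row lasts 1/8 s, in which the tool goes at most 62.5 mm and 10.7 degrees, less where a joint would pass 70% of its speed; a pose out of reach is approached as far as the arm can. A call with a number of a shift or a turn outside -1 to 1 is refused whole. A call with a gripper value outside its range is refused whole. The fingers move at their own pace and stop on an object; FORCE is the grip in N (left out, the last holds). Time passes only in rows, so rows that repeat a pose let the fingers close. It gives the time, the measured TCP pose, the force, the opening and the grip force at its end, in the units of the state.
- sense(): the state, without advancing time (a new reading comes with each control period).
- capture(name): name is "scene" or "side" or "wrist"; returns (picture, depth): 384x512x3 uint8, red, green, blue; 384x512 float32, mm along the optical axis (not along the pixel's ray), 0 where there is no reading.
- camera_info(name): a dict with "K" (3x3 intrinsics, pixels), "extrinsics" (4x4, takes a point from camera to world coordinates); the wrist camera has in their place "mount" (4x4, takes a point from camera to tool coordinates, whose origin is the TCP and whose axes are the flange's). Camera axes: x right, y down, z forward; pixel columns grow to the right and rows downward; lengths in mm; the calibration is good to about 2 mm. A picture is of the moment at which its call begins: read the wrist's pose just before it. camera_info takes no time and is no camera call.
- finish_job(): hands the job in; it is judged then, once.
The state is a dict: "time_s": time; "joint_positions": joint angles; "dq": joint speeds; "effort": joint torques, N m; "position": TCP position; "ee_rot": TCP orientation; "wrist_force": force on the tool from outside, world axes, zero at the start; "wrist_torque": the same for the moment, N m; "finger_gap": opening from 0.0 (shut) to 1.0 (fully open); "grip_force": force on a finger pad.
Only numpy, scipy, OpenCV 4.12 (cv2) and the standard library are available. Lean on these libraries where they do the work, as an engineer would, in place of code of your own. Each camera call takes 0.05 s, during which the arm holds its last target. There are 200 camera calls.

## Working session

There is one attempt and no reset: what is moved stays moved. The work goes in short steps, Python scripts to look and compute and a shell command to move; the robot and the scene stay as the last step left them, time stands still between calls to the robot, and variables do not carry over. Pictures are saved under pics/ and viewed, at most 10 in all, crops included, and the job is handed in when it is done.

```bash
ls; mkdir -p pics; python3 - <<'E'
from station import *
import cv2,numpy as np
s=sense();print({k:np.round(v,3).tolist() for k,v in s.items()})
ims=[]
for n in("scene","side"):
    p,d=capture(n);np.savez(f"{n}0.npz",p=p,d=d);ims.append(p[:,:,::-1]);print(n,{k:np.round(v,3).tolist() for k,v in camera_info(n).items() if k in("K","extrinsics")})
    cv2.imwrite(f"pics/{n}0.png",p[:,:,::-1])
print(camera_info("wrist"))
E
```

```text
pics
{'time_s': 0.0, 'joint_positions': [-1.255, 0.333, -0.065, 1.461, 0.022, 1.35, -0.089], 'dq': [0.001, -0.0, 0.002, -0.001, -0.0, 0.001, -0.001], 'effort': [0.001, -62.327, 0.025, -38.99, -0.061, 0.04, 0.0], 'position': [207.676, 589.357, 403.984], 'ee_rot': [0.169, 0.986, -0.001, -0.0], 'wrist_force': [-0.21, 0.044, -0.242], 'wrist_torque': [0.034, 0.01, 0.033], 'grip_force': 0.0, 'finger_gap': 1.0}
scene {'K': [[354.343, 0.0, 258.198], [0.0, 354.343, 188.315], [0.0, 0.0, 1.0]], 'extrinsics': [[0.696, -0.353, 0.625, -117.631], [-0.718, -0.342, 0.606, -737.342], [-0.001, -0.871, -0.492, 575.433], [0.0, 0.0, 0.0, 1.0]]}
side {'K': [[421.04, 0.0, 248.898], [0.0, 421.04, 193.191], [0.0, 0.0, 1.0]], 'extrinsics': [[-0.984, -0.134, 0.118, 397.067], [-0.177, 0.655, -0.734, 614.976], [0.021, -0.743, -0.669, 745.007], [0.0, 0.0, 0.0, 1.0]]}
{'K': array([[276.24960461,   0.        , 254.41543901],
       [  0.        , 276.24960461, 190.0432961 ],
       [  0.        ,   0.        ,   1.        ]]), 'mount': array([[-1.28871997e-04, -9.63054483e-01, -2.69306602e-01,
         7.34244357e+01],
       [ 9.99999833e-01, -2.75829698e-04,  5.07848865e-04,
         8.70881974e-01],
       [-5.63368885e-04, -2.69306491e-01,  9.63054358e-01,
         2.06470510e+01],
       [ 0.00000000e+00,  0.00000000e+00,  0.00000000e+00,
         1.00000000e+00]])}
```

View pics/scene0.png

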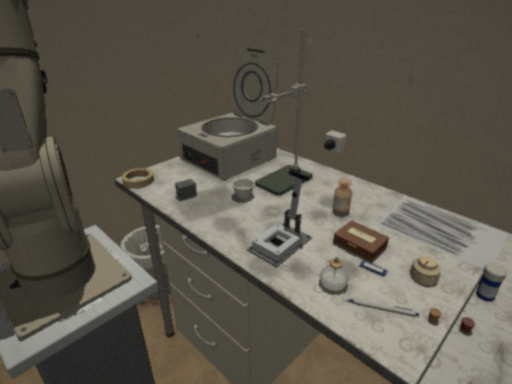

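View pics/side0.png

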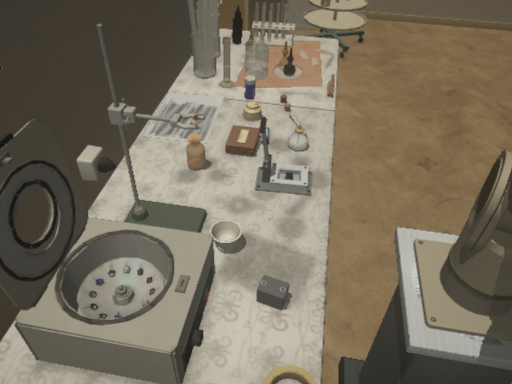

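The scene view shows the cell at (186,189), the mortar at (243,188), the fixture at (281,242) with its clamp up at (295,195), the bottle at (343,198) and the lamp at (334,275). In the side view the cell is at (273,292) and the fixture at (286,178).

```bash
cat > h.py <<'E'
import numpy as np,cv2
from station import *
from scipy.spatial.transform import Rotation as R
def wext(s):
    T=np.eye(4);T[:3,:3]=R.from_quat(s["ee_rot"]).as_matrix();T[:3,3]=s["position"]
    return T@camera_info("wrist")["mount"]
def cloud(d,K,E):
    v,u=np.mgrid[:d.shape[0],:d.shape[1]]
    c=np.stack([(u-K[0,2])/K[0,0]*d,(v-K[1,2])/K[1,1]*d,d],-1)
    w=c@E[:3,:3].T+E[:3,3]; w[d<=0]=np.nan; return w
def onplane(uv,K,E,z):
    r=E[:3,:3]@np.array([(uv[0]-K[0,2])/K[0,0],(uv[1]-K[1,2])/K[1,1],1]); return E[:3,3]+r*(z-E[2,3])/r[2]
def rect(w):  # min-area rect of xy points
    (c,sz,a)=cv2.minAreaRect(w[:,:2].astype(np.float32)); return np.round(c,1),np.round(sz,1),round(a,1)
E
python3 - <<'E'
from h import *
for n,boxes in(("scene",dict(cell=(170,175,202,205),fix=(240,215,320,270),clamp=(280,165,318,232),mortar=(230,176,257,203),lamp=(315,255,352,295),bot=(330,175,356,220))),("side",dict(cell=(250,270,297,312),fix=(250,155,318,198),clamp=(255,112,275,182),mortar=(208,215,245,255),lamp=(285,120,312,153),bot=(184,132,208,170)))):
    f=np.load(n+"0.npz");ci=camera_info(n);w=cloud(f["d"],ci["K"],ci["extrinsics"])
    for k,(a,b,c,d) in boxes.items():
        q=w[b:d,a:c].reshape(-1,3);p=f["p"][b:d,a:c].reshape(-1,3).astype(int);q[np.isnan(q)]=-999
        z=q[:,2];zm=np.percentile(z,99)
        if k=="cell":m=(z>38)&(z<50)
        elif k=="fix":m=(z>24)&(z<33)
        elif k=="clamp":m=(z>75)&(z<250)
        else:m=(z>15)&(z<130)
        t=q[m];print(n,k,len(t),"top",round(zm,1),"mean",np.round(t.mean(0),1),rect(t))
        if k=="clamp":
            for lo in range(75,200,15):
                g=t[(t[:,2]>=lo)&(t[:,2]<lo+15)]
                if len(g):print(lo,len(g),np.round(np.median(g,0),1))
E
```

```text
scene cell 130 top 45.2 mean [420.1 103.8  43.1] (array([422.1, 107.4]), array([44.6, 54.6]), 78.9)
scene fix 652 top 64.4 mean [ 429.6 -274.7   27.2] (array([ 438.2, -273.1]), array([121.2,  87.7]), 4.6)
scene clamp 381 top 180.9 mean [ 498.7 -272.3  141.2] (array([ 498.7, -270.7]), array([23.4, 61.7]), 8.7)
75 39 [ 490.8 -273.2   82.3]
90 36 [ 492.1 -272.5   97.5]
105 38 [ 494.7 -272.9  111.9]
120 47 [ 495.1 -273.1  128.4]
135 38 [ 499.1 -272.2  142.1]
150 45 [ 501.1 -272.2  157. ]
165 106 [ 502.4 -273.9  175.1]
180 32 [ 505.8 -267.5  181.3]
scene mortar 319 top 43.1 mean [551.4 -20.5  31.3] (array([575.3,  -1.7]), array([142.4,  84.8]), 52.1)
scene lamp 642 top 68.4 mean [ 408.8 -455.    37.6] (array([ 411.7, -453. ]), array([44.4, 62.5]), 27.8)
scene bot 491 top 98.7 mean [ 681.3 -300.7   59.4] (array([ 688.4, -296.4]), array([46.2, 45.7]), 80.9)
side cell 492 top 45.3 mean [424.8 110.9  43. ] (array([425.2, 109. ]), array([42. , 56.4]), 77.8)
side fix 544 top 73.1 mean [ 434.1 -268.7   26.8] (array([ 442., -270.]), array([120.7,  88.2]), 2.4)
side clamp 234 top 180.8 mean [ 503.9 -261.1  141.5] (array([ 503.7, -263.6]), array([25.7, 60.2]), 2.3)
75 21 [ 495.3 -260.8   81.1]
90 24 [ 496.9 -261.    98.3]
105 22 [ 501.3 -260.6  113.4]
120 43 [ 499.8 -262.4  128. ]
135 21 [ 503.2 -259.5  143.7]
150 15 [ 503.7 -261.1  154.7]
165 59 [ 508.2 -249.9  177.8]
180 29 [ 510.  -269.5  180.8]
side mortar 619 top 134.5 mean [552.5 -14.8  40.5] (array([539.5,  23.3]), array([ 72.9, 166.6]), 14.8)
side lamp 317 top 66.1 mean [ 424.5 -431.9   36.9] (array([ 425.4, -435.8]), array([47. , 61.8]), 86.4)
side bot 529 top 99.3 mean [ 693.2 -276.8   60.8] (array([ 696.2, -282.5]), array([52.6, 46.5]), 8.5)
```

```bash
python3 - <<'E'
from h import *
for n in("scene","side"):
    f=np.load(n+"0.npz");ci=camera_info(n);w=cloud(f["d"],ci["K"],ci["extrinsics"]).reshape(-1,3)
    m=(w[:,2]>110)&(w[:,0]>300)&(w[:,0]<800)&(abs(w[:,1]+80)<420)
    for y in range(-500,340,60):
        g=w[m&(w[:,1]>=y)&(w[:,1]<y+60)]
        if len(g)>5:print(n,y,len(g),np.percentile(g,2,axis=0).round(),np.percentile(g,98,axis=0).round())
E
python3 -m handwheel '[[[0,0,-0.167],[-0.06,-0.064,0.0],1],[[0,0,-0.167],[-0.12,-0.127,0.025],1],[[0,0,-0.167],[-0.17,-0.18,0.04],1],[[0,0,-0.167],[-0.22,-0.23,0.05],1],[[0,0,-0.167],[-0.26,-0.28,0.06],1],[[0,0,-0.167],[-0.3,-0.32,0.07],1],[[0,0,-0.167],[-0.34,-0.36,0.075],1],[[0,0,-0.167],[-0.364,-0.382,0.075],1],[[0,0,-0.167],[-0.364,-0.382,0.075],1],[[0,0,-0.167],[-0.364,-0.382,0.075],1]]'
cat > look.py <<'E'
from h import *
import sys
s=sense();p,d=capture("wrist");np.savez(sys.argv[1]+".npz",p=p,d=d,E=wext(s));cv2.imwrite(f"pics/{sys.argv[1]}.png",p[:,:,::-1])
K=camera_info("wrist")["K"];w=cloud(d,K,wext(s))
lo,hi=float(sys.argv[2]),float(sys.argv[3]);m=((w[...,2]>lo)&(w[...,2]<hi)).astype(np.uint8)
print(np.round(s["position"],1),np.round(s["ee_rot"],3))
n,l,st,c=cv2.connectedComponentsWithStats(m)
for i in range(1,n):
    if st[i,4]>300:
        g=w[l==i];print(st[i],"z",np.median(g[:,2]).round(1),rect(g))
E
python3 look.py w1 38 50
```

```text
scene -320 254 [ 490. -299.  112.] [ 509. -261.  182.]
scene -260 37 [ 498. -259.  169.] [ 507. -240.  182.]
scene -140 37 [606. -90. 289.] [773. -80. 314.]
scene -80 683 [603. -77. 126.] [776. -37. 462.]
scene 40 586 [551.  73. 111.] [796.  99. 137.]
scene 100 426 [551. 101. 113.] [800. 158. 176.]
scene 160 331 [550. 163. 111.] [800. 218. 174.]
scene 220 402 [551. 222. 111.] [800. 279. 172.]
scene 280 377 [552. 281. 111.] [798. 322. 150.]
side -320 103 [ 493. -292.  114.] [ 516. -260.  182.]
side -260 81 [ 499. -260.  111.] [ 514. -235.  181.]
side -140 14 [645. -86. 300.] [774. -80. 316.]
side -80 1800 [609. -73. 133.] [781. -27. 466.]
side 40 1012 [554.  78. 127.] [794. 100. 137.]
side 100 2734 [553. 101. 112.] [799. 158. 142.]
side 160 1576 [553. 161. 112.] [800. 219. 156.]
side 220 2196 [553. 222. 115.] [800. 279. 158.]
side 280 4906 [553. 282. 112.] [797. 325. 139.]
time_s: 1.35
position: [424.6, 105.9, 329.4]
ee_rot: [0.106, 0.994, -0.0, -0.0]
wrist_force: [-1.2, 0.7, 0.1]
finger_gap: 1.002
grip_force: 0.0
[424.6 105.9 329.4] [ 0.106  0.994 -0.    -0.   ]
[ 236  159   41   55 2144] z 43.6 (array([423.2, 108.8]), array([39.8, 55.3]), 78.6)
[261 280  79  18 420] z 43.9 (array([548.8, 130.8]), array([ 5.6, 88. ]), 4.8)
```

The cell lies at (423,109), with its top at 43.6 mm and its width along 78.6°, which matches the given sizes. Next I descend and grip it.

```bash
python3 -m handwheel '[[[0,0,-0.018],[0.002,0.0025,0.05],1],[[0,0,-0.018],[0.002,0.0025,0.09],1],[[0,0,-0.018],[0.002,0.0025,0.11],1],[[0,0,-0.018],[0.002,0.0025,0.121],1],[[0,0,-0.018],[0.002,0.0025,0.121],1],[[0,0,-0.018],[0.002,0.0025,0.121],-1],[[0,0,-0.018],[0.002,0.0025,0.121],-1],[[0,0,-0.018],[0.002,0.0025,0.121],-1],[[0,0,-0.018],[0.002,0.0025,0.121],-1],[[0,0,-0.018],[0.002,0.0025,0.121],-1]]' 50
```

```text
time_s: 2.65
position: [422.6, 111.0, 208.8]
ee_rot: [0.097, 0.995, 0.0, 0.0]
wrist_force: [-0.6, -2.5, 2.3]
finger_gap: 0.519
grip_force: 1.7
```

```bash
python3 -m handwheel '[[[0,0,0],[0,0,0],-1],[[0,0,0],[0,0,0],-1],[[0,0,0],[0,0,0],-1],[[0,0,0],[0,0,-0.02],-1],[[0,0,0],[0,0,-0.06],-1],[[0,0,0],[0,0,-0.12],-1],[[0,0,0],[0,0,-0.12],-1]]' 50
```

```text
time_s: 3.52
position: [423.6, 111.9, 332.5]
ee_rot: [0.096, 0.995, 0.002, 0.003]
wrist_force: [0.1, 0.3, -3.4]
finger_gap: 0.459
grip_force: 50.0
```

```bash
python3 -m handwheel '[[[0,0,-0.32],[-0.01,-0.04,0],-1],[[0,0,-0.32],[-0.02,-0.09,0],-1],[[0,0,-0.32],[-0.03,-0.14,0],-1],[[0,0,-0.32],[-0.04,-0.19,0],-1],[[0,0,-0.32],[-0.05,-0.24,0],-1],[[0,0,-0.32],[-0.063,-0.274,0],-1],[[0,0,-0.32],[-0.063,-0.274,0],-1],[[0,0,-0.32],[-0.063,-0.274,0],-1]]'; python3 look.py w2 23 33
```

```text
time_s: 4.53
position: [431.6, -169.0, 327.7]
ee_rot: [-0.029, 1.0, 0.0, -0.001]
wrist_force: [-0.1, -0.1, -3.3]
finger_gap: 0.453
grip_force: 50.0
[ 431.6 -169.   327.7] [-0.029  1.     0.    -0.001]
[ 108  130   91   95 5448] z 27.4 (array([ 430.7, -272.3]), array([100.3,  85. ]), 3.1)
[  0 139  18  51 580] z 27.3 (array([ 426.8, -424.3]), array([17.4, 54.2]), 79.1)
[ 45 273  31  37 837] z 30.0 (array([ 570.5, -385.3]), array([49.9, 27.6]), 3.7)
```

```bash
python3 - <<'E'
from h import *
f=np.load("w2.npz");ci=camera_info("wrist");w=cloud(f["d"],ci["K"],ci["mount"]);ww=cloud(f["d"],ci["K"],f["E"])
m=(abs(w[...,1])<17)&(w[...,2]>155)&(w[...,2]<230)
g=w[m];print(len(g))
for z in range(155,225,4):
    q=g[(g[:,2]>=z)&(g[:,2]<z+4)]
    if len(q):print(z,len(q),np.percentile(q[:,0],[2,50,98]).round(1))
fm=((ww[...,2]>23)&(ww[...,2]<33)).astype(np.uint8)
sub=np.zeros_like(fm);sub[130:225,108:199]=fm[130:225,108:199]
cs,h=cv2.findContours(sub,cv2.RETR_CCOMP,cv2.CHAIN_APPROX_NONE)
for c,hh in zip(cs,h[0]):
    if hh[3]>=0 and len(c)>40:
        P=np.array([onplane(q[0],ci["K"],f["E"],28) for q in c]);print("hole",rect(P))
inn=ww[(abs(ww[...,0]-430.7)<25)&(abs(ww[...,1]+272.3)<17)];print(np.percentile(inn[:,2],[2,25,50,75,98]).round(1))
c=f["p"][90:384,60:400,::-1];cv2.imwrite("pics/w2c.png",cv2.resize(c,None,fx=2,fy=2))
E
```

```text
4607
159 1 [-22.3 -22.3 -22.3]
163 3634 [-27.5   9.1  26.1]
167 168 [ 2.7 26.6 27.1]
171 144 [26.2 26.8 27.7]
175 112 [26.4 27.  27.7]
179 108 [26.2 27.2 27.6]
183 93 [26.4 27.2 27.6]
187 67 [26.3 26.7 27.5]
191 72 [26.4 26.6 27.2]
195 69 [26.3 26.7 26.9]
199 84 [26.3 26.5 26.8]
203 55 [26.1 26.5 26.9]
hole (array([ 429.9, -271.2]), array([59.6, 45. ]), 3.3)
[ 5.2 11.6 12.5 19.7 21.2]
```

View pics/w2c.png

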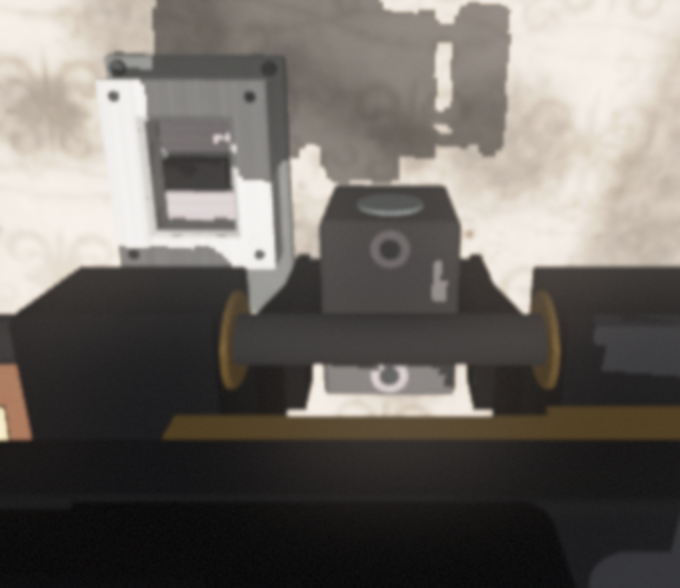

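The crop shows the pocket at about (197,172), open, with the black pad between two ledges. The cell is held square and upright, about 1 mm off centre along tool x. I'm moving above the pocket.

```bash
python3 -m handwheel '[[[0,0,0],[0.002,-0.03,0],-1],[[0,0,0],[0.005,-0.07,0],-1],[[0,0,0],[0.008,-0.1,0.0],-1],[[0,0,0],[0.008,-0.1035,0.02],-1],[[0,0,0],[0.008,-0.1035,0.05],-1],[[0,0,0],[0.008,-0.1035,0.075],-1],[[0,0,0],[0.008,-0.1035,0.08],-1],[[0,0,0],[0.008,-0.1035,0.08],-1],[[0,0,0],[0.008,-0.1035,0.08],-1],[[0,0,0],[0.008,-0.1035,0.08],-1]]'; python3 look.py w3 23 33; python3 - <<'E'
from h import *
s=sense();print(s["position"],s["wrist_force"])
f=np.load("w3.npz");ci=camera_info("wrist");w=cloud(f["d"],ci["K"],ci["mount"])
# cell visible: lower end of +x face, and y extents
g=w[(w[...,2]>185)&(w[...,2]<205)&(w[...,0]>22)&(w[...,0]<32)&(abs(w[...,1])<30)]
print(len(g),np.percentile(g,[1,50,99],axis=0).round(1))
E
```

```text
time_s: 5.82
position: [430.0, -273.7, 249.5]
ee_rot: [-0.029, 1.0, -0.0, 0.001]
wrist_force: [-0.1, 0.7, -3.3]
finger_gap: 0.454
grip_force: 50.0
[ 430.  -273.7  249.5] [-0.029  1.    -0.     0.001]
[ 198  145  116   88 5286] z 27.4 (array([ 413.8, -273.2]), array([67.3, 84.4]), 3.0)
[   0  147   72   78 1568] z 27.8 (array([ 419.1, -436. ]), array([61.6, 39.7]), 17.0)
[ 429.98472109 -273.72808107  249.30247964] [-0.24395376 -0.00555086 -3.06970594]
419 [[ 25.9 -17.9 185.1]
 [ 26.6   0.5 195. ]
 [ 27.6  19.9 204.8]]
```

```bash
python3 -m handwheel '[[[0,0,0],[0.0005,0,0.003],-1],[[0,0,0],[0.0005,0,0.006],-1],[[0,0,0],[0.0005,0,0.008],-1],[[0,0,0],[0.0005,0,0.009],-1],[[0,0,0],[0.0005,0,0.0097],-1],[[0,0,0],[0.0005,0,0.0104],-1],[[0,0,0],[0.0005,0,0.0111],-1],[[0,0,0],[0.0005,0,0.0118],-1],[[0,0,0],[0.0005,0,0.0125],-1],[[0,0,0],[0.0005,0,0.0132],-1],[[0,0,0],[0.0005,0,0.0139],-1],[[0,0,0],[0.0005,0,0.0146],-1]]'
```

```text
time_s: 7.38
position: [429.3, -273.7, 234.0]
ee_rot: [-0.029, 1.0, 0.0, -0.0]
wrist_force: [0.0, 1.4, -3.1]
finger_gap: 0.456
grip_force: 50.0
```

```bash
python3 -m handwheel '[[[0,0,0],[0,0,0.0007],-1],[[0,0,0],[0,0,0.0014],-1],[[0,0,0],[0,0,0.0021],-1],[[0,0,0],[0,0,0.0028],-1],[[0,0,0],[0,0,0.0035],-1],[[0,0,0],[0,0,0.0042],-1],[[0,0,0],[0,0,0.0049],-1]]'
```

```text
time_s: 8.25
position: [429.3, -273.8, 229.4]
ee_rot: [-0.029, 1.0, 0.0, 0.0]
wrist_force: [-2.9, 1.4, 5.3]
finger_gap: 0.457
grip_force: 50.0
```

```bash
python3 -m handwheel '[[[0,0,0],[0,0,0.0006],-1],[[0,0,0],[0,0,0.0012],-1],[[0,0,0],[0,0,0.0018],-1],[[0,0,0],[0,0,0.0024],-1],[[0,0,0],[0,0,0.003],-1],[[0,0,0],[0,0,0.0036],-1],[[0,0,0],[0,0,0.0041],-1]]'
```

```text
time_s: 9.12
position: [429.3, -273.8, 225.4]
ee_rot: [-0.029, 1.0, 0.0, 0.0]
wrist_force: [-2.8, 1.3, 5.8]
finger_gap: 0.456
grip_force: 50.0
```

```bash
python3 -m handwheel '[[[0,0,0],[0,0,0.0004],-1],[[0,0,0],[0,0,0.0008],-1],[[0,0,0],[0,0,0.0012],-1]]'
```

```text
time_s: 9.5
position: [429.3, -273.8, 224.2]
ee_rot: [-0.029, 1.0, 0.0, 0.0]
wrist_force: [-2.6, 1.7, 5.4]
finger_gap: 0.454
grip_force: 50.0
```

```bash
python3 -m handwheel '[[[0,0,0],[0,0,0.0004],-1],[[0,0,0],[0,0,0.0008],-1],[[0,0,0],[0,0,0.0012],-1]]'
```

```text
time_s: 9.88
position: [429.3, -273.8, 223.0]
ee_rot: [-0.029, 1.0, 0.0, 0.0]
wrist_force: [-2.0, 1.7, 5.6]
finger_gap: 0.457
grip_force: 50.0
```

```bash
python3 -m handwheel '[[[0,0,0],[0,0,0.0004],-1],[[0,0,0],[0,0,0.0008],-1]]'
```

```text
time_s: 10.12
position: [429.3, -273.8, 222.2]
ee_rot: [-0.029, 1.0, 0.0, 0.0]
wrist_force: [-2.7, 1.8, 5.3]
finger_gap: 0.455
grip_force: 50.0
```

```bash
python3 -m handwheel '[[[0,0,0],[0,0,0.0004],-1],[[0,0,0],[0,0,0.0008],-1]]'
```

```text
time_s: 10.38
position: [429.3, -273.8, 221.4]
ee_rot: [-0.029, 1.0, 0.0, 0.0]
wrist_force: [-2.3, 1.3, 5.4]
finger_gap: 0.455
grip_force: 50.0
```

```bash
python3 -m handwheel '[[[0,0,0],[0,0,0.0003],-1],[[0,0,0],[0,0,0.0006],-1]]'
```

```text
time_s: 10.62
position: [429.3, -273.9, 221.3]
ee_rot: [-0.029, 1.0, 0.0, 0.0]
wrist_force: [-5.7, 3.8, 16.7]
finger_gap: 0.454
grip_force: 50.0
```

```bash
python3 -m handwheel '[[[0,0,0],[0,0,0.00005],-1],[[0,0,0],[0,0,0.00005],-1]]'
```

```text
time_s: 10.88
position: [429.3, -273.9, 221.3]
ee_rot: [-0.029, 1.0, 0.0, 0.0]
wrist_force: [-4.9, 3.8, 14.7]
finger_gap: 0.455
grip_force: 50.0
```

```bash
python3 -m handwheel '[[[0,0,0],[0,0,0.00012],-1],[[0,0,0],[0,0,0.00012],-1]]'
```

```text
time_s: 11.12
position: [429.3, -273.9, 221.3]
ee_rot: [-0.029, 1.0, 0.0, 0.0]
wrist_force: [-6.0, 4.3, 16.6]
finger_gap: 0.455
grip_force: 50.0
```

```bash
python3 -m handwheel '[[[0,0,0],[0,0,0],-1],[[0,0,0],[0,0,0],-1],[[0,0,0],[0,0,0],-1],[[0,0,0],[0,0,0],-1],[[0,0,0],[0,0,0],-1],[[0,0,0],[0,0,0],-1]]'
```

```text
time_s: 11.88
position: [429.3, -273.9, 221.3]
ee_rot: [-0.029, 1.0, 0.001, 0.0]
wrist_force: [-6.1, 3.5, 15.4]
finger_gap: 0.45
grip_force: 50.0
```

```bash
python3 -m handwheel '[[[0,0,0],[0,0,0.0001],-1],[[0,0,0],[0,0,0.0002],-1],[[0,0,0],[0,0,0.0002],-1],[[0,0,0],[0,0,0.0002],-1],[[0,0,0],[0,0,0.0002],-1],[[0,0,0],[0,0,0.0002],-1],[[0,0,0],[0,0,0.0002],-1]]'
```

```text
time_s: 12.75
position: [429.3, -273.9, 221.2]
ee_rot: [-0.029, 1.0, 0.001, 0.0]
wrist_force: [-7.4, 5.4, 19.2]
finger_gap: 0.455
grip_force: 50.0
```

```bash
python3 -m handwheel '[[[0,0,0],[0,0,-0.0004],-1],[[0,0,0],[0,0,-0.0008],-1]]'
```

```text
time_s: 13.0
position: [429.2, -273.8, 221.3]
ee_rot: [-0.029, 1.0, 0.0, 0.0]
wrist_force: [-1.9, 0.9, 1.6]
finger_gap: 0.46
grip_force: 50.0
```

```bash
python3 -m handwheel '[[[0,0,0],[0,0,0],1],[[0,0,0],[0,0,0],1],[[0,0,0],[0,0,0],1],[[0,0,0],[0,0,0],1],[[0,0,0],[0,0,-0.01],1],[[0,0,0],[0,0,-0.05],1],[[0,0,0],[0,0,-0.1],1],[[0,0,0],[0,0,-0.15],1],[[0,0,0],[0,0,-0.15],1],[[0,0,0],[0,0,-0.15],1]]'; python3 look.py w4 50 65; python3 - <<'E'
from h import *
f=np.load("w4.npz");ci=camera_info("wrist");w=cloud(f["d"],ci["K"],f["E"]).reshape(-1,3)
m=(w[:,2]>150)&(w[:,2]<195)&(w[:,0]>470)&(abs(w[:,1]+270)<60)
t=w[m];print("handle",len(t),t.mean(0) if len(t) else 0, rect(t) if len(t) else 0)
m=(w[:,2]>85)&(w[:,2]<160)&(w[:,0]>450)&(abs(w[:,1]+270)<30)
t=w[m];print("bar",len(t)); 
f=np.load("w4.npz");cv2.imwrite("pics/w4b.png",f["p"][:,:,::-1])
E
```

```text
time_s: 14.25
position: [429.1, -273.6, 370.9]
ee_rot: [-0.029, 1.0, 0.0, 0.0]
wrist_force: [0.2, 0.6, -0.3]
finger_gap: 1.001
grip_force: 0.0
[ 429.1 -273.6  370.9] [-0.029  1.     0.     0.   ]
[ 80 155  28  25 455] z 60.1 (array([ 422.5, -447.1]), array([26.1, 26.4]), 9.2)
[ 236  157   37   51 1782] z 56.0 (array([ 430.9, -272.7]), array([56.7, 39.5]), 3.8)
handle 127 [ 500.86685051 -268.54508672  153.36257903] (array([ 501.1, -268.5]), array([ 4.1, 17.7]), 2.7)
bar 532
```

View pics/w4b.png

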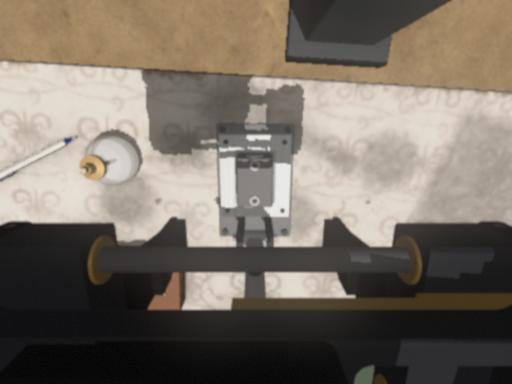

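The picture shows the cell down in the pocket at about (254,182). It is level, its top is at 56.0 mm (seat about 12.3 mm), and the clamp arm is upright behind it at (255,250). With closed fingers I'll go over and behind the handle.

```bash
python3 -m handwheel '[[[0,0,0],[0,0,-0.04],-1],[[0,0,0],[-0.03,0,-0.05],-1],[[0,0,0],[-0.08,0,-0.05],-1],[[0,0,0],[-0.113,0,-0.05],-1],[[0,0,0],[-0.113,0,-0.05],-1],[[0,0,0],[-0.113,0,-0.02],-1],[[0,0,0],[-0.113,0,0.017],-1],[[0,0,0],[-0.113,0,0.017],-1],[[0,0,0],[-0.113,0,0.017],-1]]' 20; python3 - <<'E'
from h import *
p,d=capture("side");cv2.imwrite("pics/s5.png",cv2.resize(p[60:220,180:360,::-1],None,fx=4,fy=3.7))
E
```

```text
time_s: 15.42
position: [541.8, -267.7, 355.0]
ee_rot: [-0.029, 1.0, -0.0, 0.0]
wrist_force: [0.0, -0.4, -0.2]
finger_gap: 0.066
grip_force: 0.0
```

View pics/s5.png

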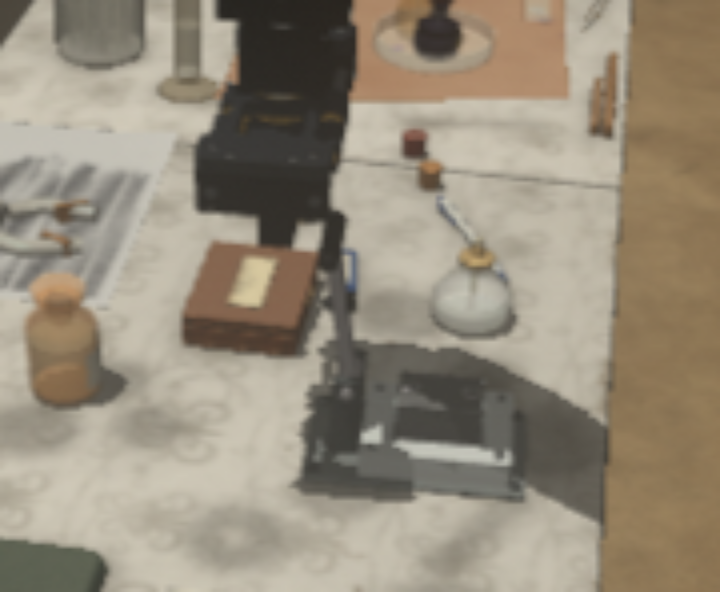

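The fingers, at about (275,225), stand just behind the handle at (335,235). I'm pushing it over along its arc.

```bash
python3 -m handwheel '[[[0,0,0],[0.012,0,0],-1],[[0,0,0],[0.02,0,0],-1],[[0,0,0],[0.028,0,0],-1],[[0,0,0],[0.036,0,0],-1],[[0,0,0],[0.044,0,0.0005],-1],[[0,0,0],[0.052,0,0.001],-1],[[0,0,0],[0.06,0,0.002],-1],[[0,0,0],[0.068,0,0.003],-1],[[0,0,0],[0.076,0,0.006],-1],[[0,0,0],[0.083,0,0.009],-1],[[0,0,0],[0.09,0,0.013],-1]]'
```

```text
time_s: 16.85
position: [451.7, -272.5, 340.7]
ee_rot: [-0.029, 1.0, 0.0, 0.0]
wrist_force: [0.9, 0.8, 0.1]
finger_gap: 0.002
grip_force: 0.3
```

```bash
python3 -m handwheel '[[[0,0,0],[0.004,0,0.002],-1],[[0,0,0],[0.008,0,0.005],-1],[[0,0,0],[0.014,0,0.01],-1],[[0,0,0],[0.02,0,0.015],-1],[[0,0,0],[0.02,0,0.015],-1]]'; python3 - <<'E'
from h import *
p,d=capture("side");ci=camera_info("side");w=cloud(d,ci["K"],ci["extrinsics"])
cv2.imwrite("pics/s6.png",cv2.resize(p[60:220,180:360,::-1],None,fx=4,fy=3.7))
E
```

```text
time_s: 17.48
position: [431.6, -273.6, 325.5]
ee_rot: [-0.029, 1.0, 0.0, -0.0]
wrist_force: [-0.2, 0.1, 0.1]
finger_gap: 0.007
grip_force: 0.0
```

View pics/s6.png

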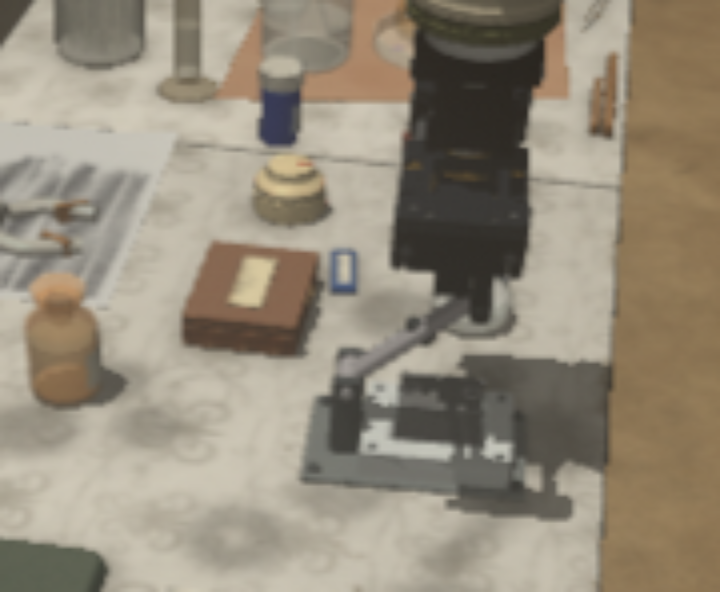

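The arm now leans over the pocket at roughly 45°, with its handle at (480,305). Next I push it down from on top of the handle.

```bash
python3 -m handwheel '[[[0,0,0],[0,0,-0.016],-1],[[0,0,0],[0.02,0,-0.016],-1],[[0,0,0],[0.022,0,-0.008],-1],[[0,0,0],[0.027,0,-0.001],-1],[[0,0,0],[0.032,0,0.006],-1],[[0,0,0],[0.037,0,0.013],-1],[[0,0,0],[0.041,0,0.02],-1],[[0,0,0],[0.044,0,0.027],-1],[[0,0,0],[0.048,0,0.034],-1],[[0,0,0],[0.05,0,0.04],-1],[[0,0,0],[0.051,0,0.045],-1],[[0,0,0],[0.051,0,0.045],-1]]'
```

```text
time_s: 19.02
position: [381.3, -276.4, 280.6]
ee_rot: [-0.029, 1.0, 0.0, -0.0]
wrist_force: [0.2, -0.5, -0.9]
finger_gap: 0.005
grip_force: 0.0
```

```bash
python3 -m handwheel '[[[0,0,0],[0.001,0,0.003],-1],[[0,0,0],[0.002,0,0.006],-1],[[0,0,0],[0.003,0,0.009],-1],[[0,0,0],[0.003,0,0.012],-1],[[0,0,0],[0.003,0,0.014],-1]]'; python3 - <<'E'
from h import *
print(sense()["wrist_force"]);p,d=capture("side");cv2.imwrite("pics/s7.png",cv2.resize(p[60:220,180:360,::-1],None,fx=4,fy=3.7))
E
```

```text
time_s: 19.65
position: [378.3, -276.7, 266.7]
ee_rot: [-0.029, 1.0, 0.0, -0.0]
wrist_force: [-1.1, -0.1, 0.9]
finger_gap: 0.008
grip_force: 0.2
[-1.14559693 -0.14345788  0.92986449]
```

View pics/s7.png

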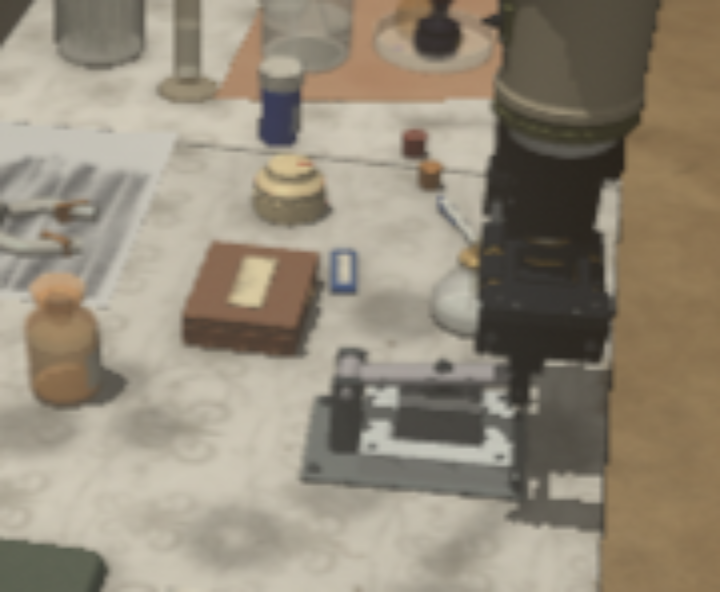

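The arm is nearly level, with the handle under the fingertips at (520,385). I'll creep down until the nose can be felt.

```bash
python3 -m handwheel '[[[0,0,0],[0,0,0.001],-1],[[0,0,0],[0,0,0.002],-1],[[0,0,0],[0,0,0.003],-1],[[0,0,0],[0,0,0.004],-1],[[0,0,0],[0,0,0.005],-1],[[0,0,0],[0,0,0.006],-1],[[0,0,0],[0,0,0.007],-1]]'
```

```text
time_s: 20.58
position: [378.3, -276.7, 259.9]
ee_rot: [-0.029, 1.0, 0.0, 0.0]
wrist_force: [0.3, 0.4, 0.6]
finger_gap: 0.007
grip_force: 0.2
```

```bash
python3 -m handwheel '[[[0,0,0],[0,0,0.0005],-1],[[0,0,0],[0,0,0.001],-1]]'
```

```text
time_s: 20.82
position: [378.4, -276.7, 258.9]
ee_rot: [-0.029, 1.0, 0.0, 0.0]
wrist_force: [0.4, -0.1, 0.1]
finger_gap: 0.005
grip_force: 0.2
```

```bash
python3 -m handwheel '[[[0,0,0],[0,0,0.0004],-1],[[0,0,0],[0,0,0.0008],-1]]'
```

```text
time_s: 21.08
position: [378.3, -276.7, 258.2]
ee_rot: [-0.029, 1.0, 0.0, 0.0]
wrist_force: [-1.2, 0.5, 2.4]
finger_gap: 0.009
grip_force: 1.4
```

```bash
python3 -m handwheel '[[[0,0,0],[0,0,0.0004],-1],[[0,0,0],[0,0,0.0006],-1]]'
```

```text
time_s: 21.32
position: [378.4, -276.8, 257.8]
ee_rot: [-0.029, 1.0, 0.0, 0.0]
wrist_force: [-2.8, 1.2, 7.1]
finger_gap: 0.004
grip_force: 3.8
```

```bash
python3 -m handwheel '[[[0,0,0],[0,0,0.0003],-1],[[0,0,0],[0,0,0.0005],-1]]'
```

```text
time_s: 21.58
position: [378.4, -276.8, 257.5]
ee_rot: [-0.029, 1.0, 0.0, 0.0]
wrist_force: [-4.0, 2.2, 12.3]
finger_gap: 0.007
grip_force: 6.2
```

The nose is firmly down, with the handle height matching an angle of about 0.04. Now I back off and check.

```bash
python3 -m handwheel '[[[0,0,0],[0,0,-0.001],-1],[[0,0,0],[0,0,-0.004],-1],[[0,0,0],[0,0,-0.03],-1],[[0,0,0],[0,0,-0.08],-1],[[0,0,0],[0,0,-0.12],-1],[[0,0,0],[0,0.06,-0.14],-1],[[0,0,0],[0,0.12,-0.14],-1],[[0,0,0],[0,0.12,-0.14],-1],[[0,0,0],[0,0.12,-0.14],-1]]'; python3 - <<'E'
from h import *
s=sense();print(s["wrist_force"])
p,d=capture("side");cv2.imwrite("pics/s8.png",cv2.resize(p[60:320,180:360,::-1],None,fx=3.2,fy=2.3))
p,d=capture("wrist");w=cloud(d,camera_info("wrist")["K"],wext(s)).reshape(-1,3)
for a in(395,410,425,440,455,470,485):
    g=w[(abs(w[:,0]-a)<4)&(abs(w[:,1]+272.5)<7)&(w[:,2]>40)&(w[:,2]<100)];print(a,len(g),np.median(g[:,2]).round(1) if len(g) else "")
g=w[(abs(w[:,0]-380)<12)&(abs(w[:,1]+275)<40)&(w[:,2]>50)];print("handle",len(g),np.percentile(g[:,2],[50,95]).round(1) if len(g) else "")
E
```

```text
time_s: 22.7
position: [371.3, -157.2, 397.1]
ee_rot: [-0.029, 1.0, 0.0, 0.0]
wrist_force: [0.2, 0.2, 0.1]
finger_gap: 0.002
grip_force: 0.0
[0.22922603 0.19992443 0.12615783]
395 88 72.6
410 85 71.8
425 88 71.8
440 13 70.5
455 0 
470 0 
485 0 
handle 956 [ 74.4 291.4]
```

View pics/s8.png

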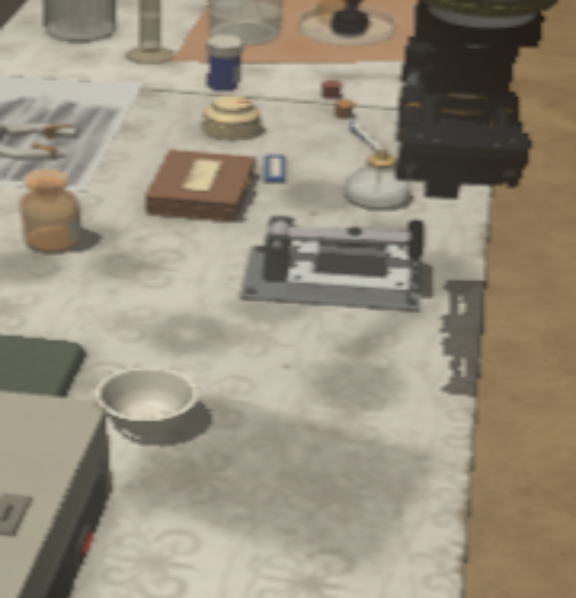

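The arm lies level over the cell at (350,240), at a measured angle of about 0.04. The bystanders have not moved and the robot is clear.

```bash
python3 -c "
from station import *
print(finish_job())"
```

```text
the job is handed in; nothing more can be done
None
```

I handed in the job at about 23 s: the cell is on its hard seat, about 12.4 mm above the table, after I held a push of about 18–22 N for over half a second with the clamp open, the clamp nose rests on top (arm at about 0.04 rad), and the mortar, lamp and bottle were not touched.

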